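Fit the grinding head to the pot-foot grinder

ROBOT

A 7-joint arm with a two-finger parallel gripper is mounted at the origin on a cart in front of the work surface, level with it; the furniture and walls round the work are solid. World frame = base frame: x ahead of the robot, y to its left, z up, the work surface at z = 0. Lengths are in m, angles in rad, forces in N, time in s.
With the tool pointing down it reaches from about 0.425 to 0.875 m from the base axis. Payload 8.4 kg.
Tool frame: the origin (TCP) lies at the very end of the fingers, on their centre line; the grasp point (between the pads) lies 19 mm behind it; z points along the fingers, y is the direction in which the jaws open and shut (so a half turn about z gives the same grasp; the last joint's range is limited). The gripper opens to 87 mm and grips with 3 to 60 N. Pads are 19 mm wide; open, the fingers measure 117 mm over their backs; the gripper's body (75 mm by 190 mm) begins 51 mm behind the grasp point.
Start: joints at [-1.275, 0.333, 0.04, 1.465, -0.013, 1.343, -0.059], TCP at [0.25, 0.6, 0.223] pointing down, gripper open.
Joint ranges: [-2.58, 2.58], [-0.38, 2.09], [-1.3, 1.39], [0.25, 2.4], [-1.5, 4.64], [0.08, 2.09], [-2.65, 2.65]. Speed limits (rad/s): [2.22, 2.22, 2.79, 2.79, 3.14, 3.14, 3.14].

INTERFACE

Orientations are given as a rotation vector (axis times angle).
In Python, from workcell import status, imaging, ctrl gives the robot as it stands.
- The arm moves only by the tool carry_out, never from a script. Its argument "steps" is a list of rows, each a list of 5 numbers: the opening, from 0 (shut) to 1 (fully open), then the shift along the world's x, y, z in mm, then the turn about the world's z in rad. A call has 1 to 20 rows; each row shifts and turns the commanded pose from where the row before left it; what a row does not reach is not made up. A row lasts 1/10 s, in which the tool goes at most 50 mm and 8.59 degrees, less where a joint would pass 70% of its speed; a pose out of reach is approached as far as the arm can. A call with a gripper value outside its range is refused whole. The fingers move at their own pace and stop on an object; "grip_force" is the grip in N (left out, the last holds). Time passes only in rows, so rows that do not move let the fingers close. It gives the time, the measured TCP pose, the force and the opening at its end, in the units of the state.
- status.observe(): the state, without advancing time (a new reading comes with each control period).
- imaging.camera(name): name is "side" or "top"; returns a dict with "img" (400x640x3 uint8, blue, green, red), "mtx" (3x3 intrinsics, pixels), "dist_coeffs" ([k1, k2, p1, p2, k3] as OpenCV has them; the pictures are not rectified), "extrinsics" (4x4, takes a point from camera to world coordinates). Camera axes: x right, y down, z forward; pixel columns grow to the right and rows downward; lengths in m; the calibration is good to about 2 mm. A picture is of the moment at which its call begins. There is no depth.
- ctrl.close_job(): hands the job in, once; it reports no verdict.
The state is a dict: "t": time; "joint_pos": joint angles; "dq": joint speeds; "effort": joint torques, N m; "tool_pos": TCP position; "tool_rot": TCP orientation; "contact_force": force on the tool from outside, world axes, zero at the start; "ft_torque": the same for the moment, N m; "gripper_width": finger opening in m.
Only numpy, scipy, OpenCV 4.12 (cv2) and the standard library are available. Lean on these libraries where they do the work, as an engineer would, in place of code of your own. Each camera call takes 0.05 s, during which the arm holds its last target.

TASK

Fit the loose grinding head, which lies on the bench, to the little grinder: stand its tapered shank upright in the spindle socket, let go so that it finds its own centre, then tap it down from above until its square collar sits flush on the spindle nose and stays there, locked. Change your grip, if you need to, by parking it in the rack's empty sloping hole. Leave the cup, the rib, the pen and the tile at the bench's front edge alone.

Things in the scene. Friction and masses are not known exactly. Their poses are not given: they have to be found in the camera images.
- head_center (a point): The loose grinding head, 0.3 kg: square dark steel collar 40x40x34 mm, stone disc 40 mm dia x 10 mm on it, tapered shank 45 mm long (dia 24 to 15 mm) under it. Starts lying on a collar flat. This point is on its axis, mid-way along collar + stone, 22 mm from stone face and from collar underside, 67 mm from shank tip. z points along the axis to the stone; x and y are square to the collar's flats.
- head_collar (a point): Centre of the collar's underside, where the shank begins; axes as head_center. Home: this point meets the nose point.
- nose (a point): Centre of the flat ring face (52 mm dia, 100 mm above bench) of the grinder's upright spindle nose; z up. Mouth of the tapered socket, 22 mm wide, 48 mm deep, a sprung split collet. Set in by its own weight the head stops with its collar 5 to 10 mm above the nose; taps of 10 to 18 N straight down drive it home, and the taper then holds it there. Grinder: fixed, base 130 mm square, body 112 mm dia.
- rack_hole (a point): Centre of the mouth of the rack's empty hole (27 mm dia, in a 12 mm plate sloping at 45 degrees, fixed); 52 mm above bench. x runs along the rack, z up. A shank goes in pointing half to +y, half down, until the collar lies on the plate. Plate reaches 30 mm up-slope (to +y and up) and down-slope of the hole. Another head with a cone stone is fixed in the second hole, 85 mm off along +x.
- cup: Clear cup, 72 mm dia, 70 mm tall; origin at its underside. Bystander.
- rib: Wooden rib, 48x104x8 mm, lying; origin at its underside. Bystander.
- tile: Upright glazed test tile on a foot, 37x25x76 mm; origin at its underside. Bystander.
- pen: Marker pen, 17x132x17 mm, lying; origin at its underside. Bystander.

How it is judged:
On the way:
1. the head stands loose and upright in the socket, let go, its collar still clear of the nose (horizontal distance between head_collar and nose below 0.004 m and angle between head_center's own z axis and vertical below 0.08 rad and z of head_collar in the frame of nose between 0.0025 and 0.012 m and contact force between the fingers and head below 0.2 N and linear speed of head below 0.02 m/s), for 0.2 s.
At the end, for the whole second after the job is handed in: The head stands upright (within 0.08 rad) in the spindle socket, centred within 4 mm, its collar within 2 mm of the nose face, at rest and let go; it got there by standing loose first and then being driven down (horizontal distance between head_collar and nose below 0.004 m and angle between head_center's own z axis and vertical below 0.08 rad and z of head_collar in the frame of nose between -0.003 and 0.002 m and linear speed of head below 0.01 m/s and contact force between the fingers and head below 0.2 N); the robot touches nothing.
It fails at once if a bystander was moved more than 3 cm (distance of any of cup, rib, tile, pen from where it was at the start of the episode above 0.03 m).
It also fails if it takes over 64 s, if anything falls off the work surface, if the arm or the gripper's body presses on something with over 40 N, if the wrist force passes 120 N, or if a joint passes its speed limit or range.

## Working session

There is one attempt and no reset: what is moved stays moved. The work goes in short steps, Python scripts to look and compute and a tool call to move; the robot and the scene stay as the last step left them, time stands still between calls to the robot, and variables do not carry over. Pictures are saved under pics/ and viewed, and the job is handed in when it is done.

Besides the shell and the picture viewer there is one more tool, called after "Call:" as name(argument=value, ...) on one line, values as JSON. carry_out: Moves the arm, as the interface text tells. Its arguments: {"type":"object","properties":{"steps":{"type":"array","items":{"type":"array","items":{"type":"number"}}},"grip_force":{"type":"number"}},"required":["steps"]}

```bash
ls; mkdir -p pics; python3 - <<'E'
from workcell import status, imaging
import cv2,numpy as np,pickle
print(status.observe())
for n in("side","top"):
    c=imaging.camera(n); cv2.imwrite(f"pics/{n}0.png",c["img"]); pickle.dump(c,open(f"{n}0.pkl","wb"))
    print(n,c["mtx"],c["dist_coeffs"],c["extrinsics"])
E
```

```text
pics
{'t': 0.0, 'joint_pos': array([-1.27521714,  0.33393513,  0.03986357,  1.46627007, -0.01340209,
        1.3433149 , -0.05849081]), 'dq': array([ 0.00161713, -0.00037837,  0.00051053,  0.00101617,  0.0018154 ,
       -0.00118683, -0.00120101]), 'effort': array([ 1.79918111e-04, -6.56362295e+01,  1.33544561e+00, -4.03793728e+01,
       -5.96459792e-02,  4.47125256e-02,  1.85223948e-04]), 'tool_pos': array([0.24983075, 0.59955424, 0.22164407]), 'tool_rot': array([-6.16053633e-01, -3.08037312e+00,  2.58698006e-03]), 'contact_force': array([ 0.47005466, -0.34904673,  0.09807846]), 'ft_torque': array([0.00817263, 0.00906734, 0.0112294 ]), 'gripper_width': 0.08678039832218382}
side [[420.70630751   0.         317.36066574]
 [  0.         420.70630751 198.60856255]
 [  0.           0.           1.        ]] [0.02274575 0.         0.         0.         0.        ] [[ 0.80883283 -0.37357072  0.45413034  0.02716196]
 [-0.58761012 -0.48398506  0.64843875 -0.81891002]
 [-0.02244543 -0.79133013 -0.61097694  0.79088334]
 [ 0.          0.          0.          1.        ]]
top [[413.18325854   0.         316.08361916]
 [  0.         413.18325854 204.59806792]
 [  0.           0.           1.        ]] [-0.07770534  0.          0.          0.          0.        ] [[ 0.02814551 -0.99653403  0.07828002  0.46285198]
 [-0.99957672 -0.02748145  0.00954769 -0.0878666 ]
 [-0.00736335 -0.07851561 -0.99688569  1.02335809]
 [ 0.          0.          0.          1.        ]]
```

View pics/side0.png

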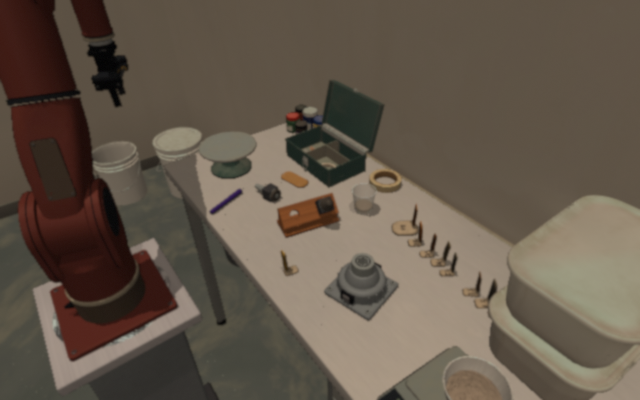

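View pics/top0.png

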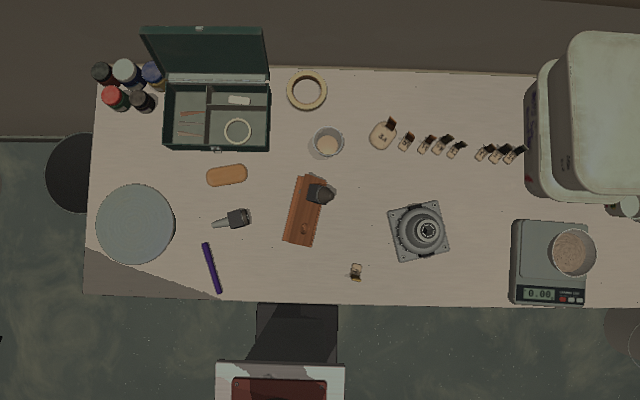

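The top view shows the head at about (235,218) with its shank pointing left, the rack at (308,208) with its cone head at (320,193), and the nose at (426,231). The tile is at (355,272), the pen at (211,268), the rib at (227,175) and the cup at (328,142). Next I'll enlarge crops of these.

```bash
python3 - <<'E'
import cv2
t=cv2.imread("pics/top0.png");s=cv2.imread("pics/side0.png")
def crop(im,x,y,w,h,k,name,g=10):
    c=cv2.resize(im[y:y+h,x:x+w],None,fx=k,fy=k,interpolation=cv2.INTER_CUBIC)
    for i in range(0,w,g):
        cv2.line(c,(i*k,0),(i*k,6),(0,255,255),1);cv2.putText(c,str(x+i),(i*k+1,16),0,.35,(0,255,255),1)
    for j in range(0,h,g):
        cv2.line(c,(0,j*k),(6,j*k),(0,255,255),1);cv2.putText(c,str(y+j),(8,j*k+4),0,.35,(0,255,255),1)
    cv2.imwrite("pics/"+name,c)
crop(t,195,165,75,55+20,8,"c_head_t.png");crop(t,275,170,70,85-10,8,"c_rack_t.png");crop(t,380,190,80,75,8,"c_nose_t.png")
crop(s,240,170,60,45,12,"c_head_s.png",5);crop(s,270,185,80,60,9,"c_rack_s.png");crop(s,320,245,85,72,8,"c_nose_s.png")
E
```

```text
(no output)
```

View pics/c_head_t.png

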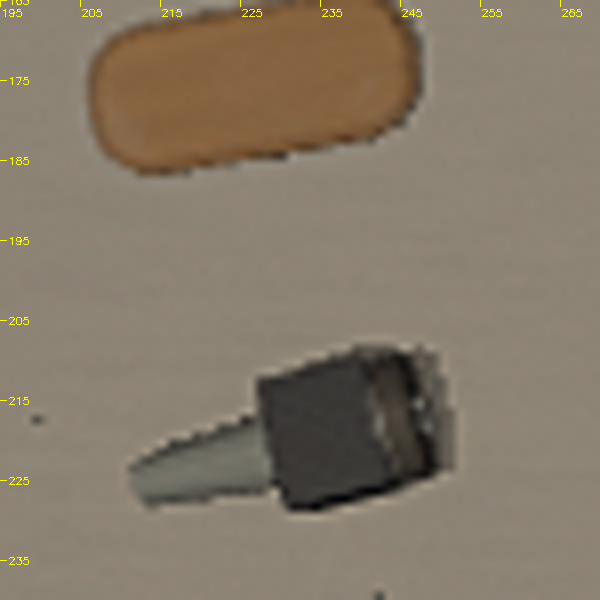

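View pics/c_head_s.png

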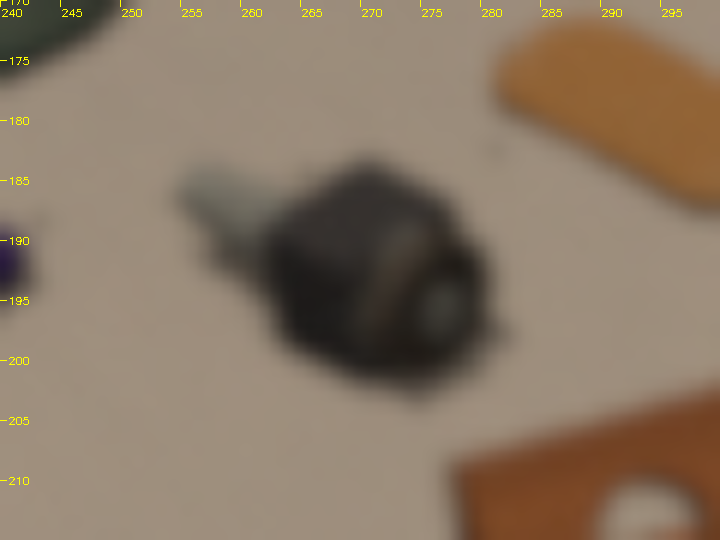

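View pics/c_rack_t.png

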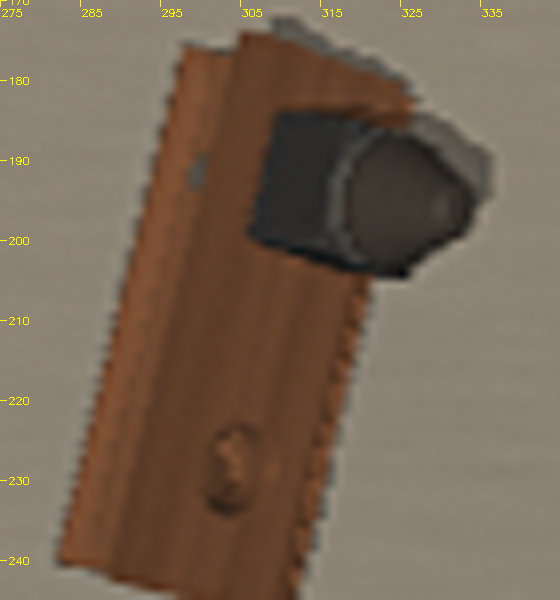

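View pics/c_rack_s.png

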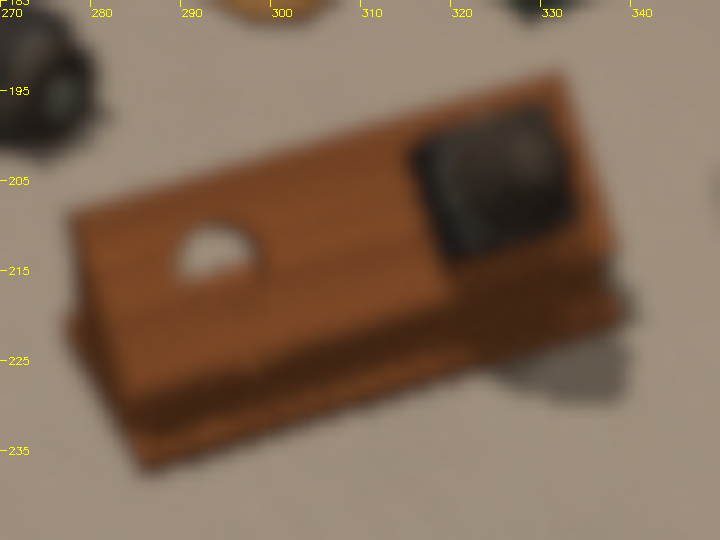

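View pics/c_nose_t.png

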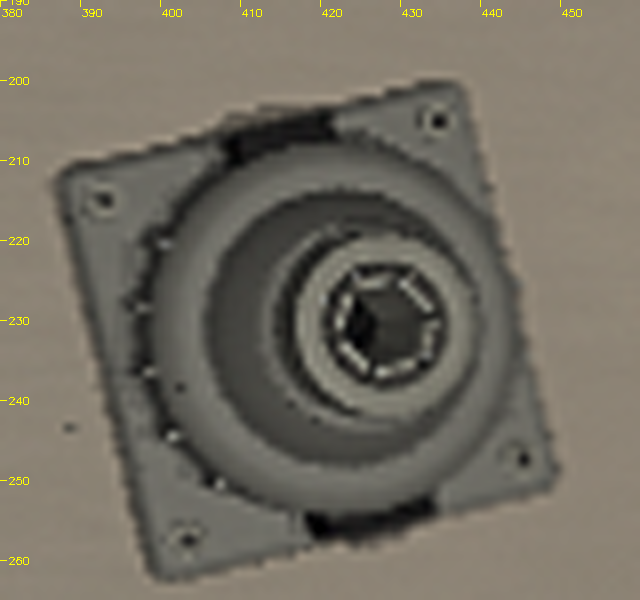

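View pics/c_nose_s.png

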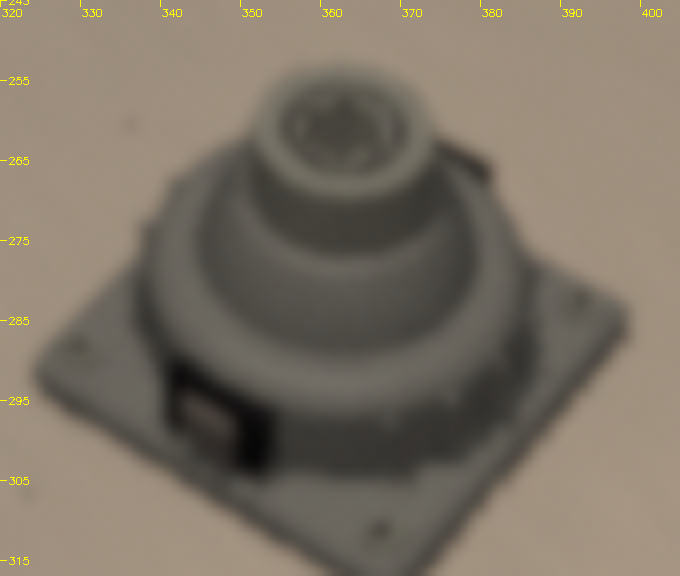

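```bash
cat > h.py <<'E'
import cv2,numpy as np,pickle
def load(n): return pickle.load(open(n+".pkl","rb"))
def proj(c,P):
    W=np.linalg.inv(c["extrinsics"]);r,_=cv2.Rodrigues(W[:3,:3])
    return cv2.projectPoints(np.asarray(P,float).reshape(-1,3),r,W[:3,3],c["mtx"],np.asarray(c["dist_coeffs"]))[0][:,0]
def ray(c,uv):
    n=cv2.undistortPoints(np.array([[uv]],float),c["mtx"],np.asarray(c["dist_coeffs"]))[0,0]
    E=c["extrinsics"];d=E[:3,:3]@np.array([n[0],n[1],1]);return E[:3,3],d/np.linalg.norm(d)
def atz(c,uv,z):
    o,d=ray(c,uv);return o+d*(z-o[2])/d[2]
def tri(c1,u1,c2,u2):
    o1,d1=ray(c1,u1);o2,d2=ray(c2,u2)
    a=np.linalg.lstsq(np.c_[d1,-d2],o2-o1,rcond=None)[0]
    p,q=o1+a[0]*d1,o2+a[1]*d2;return (p+q)/2,np.linalg.norm(p-q)
def crop(im,x,y,w,h,k,name,g=10,pts=[]):
    c=cv2.resize(im[y:y+h,x:x+w],None,fx=k,fy=k,interpolation=cv2.INTER_CUBIC)
    for i in range(0,w,g): cv2.putText(c,str(x+i),(i*k+1,10),0,.35,(0,255,255),1)
    for j in range(0,h,g): cv2.putText(c,str(y+j),(0,j*k+4),0,.35,(0,255,255),1)
    for col,P in pts:
        for p in P: cv2.circle(c,tuple(int(v) for v in ((p[0]-x+.5)*k,(p[1]-y+.5)*k)),1,col,-1)
    cv2.imwrite("pics/"+name,c)
def circ(r,z,n=40):
    a=np.linspace(0,2*np.pi,n,endpoint=False);return np.c_[r*np.cos(a),r*np.sin(a),0*a+z]
def seg(a,b,n=20): return np.linspace(a,b,n)
def headpts(): # in head_collar frame
    s=.02;C=[(s,s),(-s,s),(-s,-s),(s,-s)];L=[]
    for i in range(4):
        a,b=C[i],C[(i+1)%4]
        for z in(0,.034):L.append(seg((*a,z),(*b,z)))
        L.append(seg((*a,0),(*a,.034)))
    L+= [circ(.02,.034),circ(.02,.044),circ(.012,0),circ(.0075,-.045)]
    return np.vstack(L)
E
python3 - <<'E'
from h import *
T,S=load("top0"),load("side0")
np.set_printoptions(precision=4,suppress=True)
print("headcol corners",atz(T,(227.3,212.3),.04),atz(T,(230.5,228.8),.04),"tip",atz(T,(212.2,225.3),.02))
print("head side: collar near-stone top corner?",)
for uv in [(426.5,231.5)]: print("nose",atz(T,(427,231),.1), tri(T,(427,231),S,(362.3,261)))
print("hole",atz(T,(302.5,228.5),.052),tri(T,(302.5,228.5),S,(293.5,213.5)))
E
```

```text
headcol corners [0.5157 0.1337 0.04  ] [0.4765 0.1243 0.04  ] tip [0.4839 0.1741 0.02  ]
head side: collar near-stone top corner?
nose [ 0.4829 -0.329   0.1   ] (array([ 0.4848, -0.3308,  0.0984]), np.float64(0.004549405908951349))
hole [ 0.482  -0.0483  0.052 ] (array([ 0.4831, -0.049 ,  0.0529]), np.float64(0.0028056287757100796))
```

```bash
cat > ov.py <<'E'
from h import *
T,S=load("top0"),load("side0")
def hp(x,y,ang,z=.02): # ang: dir of stone axis
    a=np.array([np.cos(ang),np.sin(ang),0]);u=np.array([0,0,1.]);v=np.cross(u,a)
    return headpts()@np.array([u,v,a])+[x,y,z]
ang=np.arctan2(-.972,.233)
P=hp(.4955,.1290,ang)
N=np.vstack([circ(.026,.1),circ(.011,.1)])
for q,col in(((.4829,-.329,0),(0,0,255)),((.4848,-.3308,0),(0,255,0))): pass
R=(0,0,255)
crop(T["img"],195,195,70,45,11,"o_ht.png",10,[(R,proj(T,P))])
crop(S["img"],245,170,50,45,13,"o_hs.png",5,[(R,proj(S,P))])
crop(T["img"],400,205,50,50,11,"o_nt.png",10,[(R,proj(T,N+[.4838,-.330,0]))])
crop(S["img"],335,240,55,45,13,"o_ns.png",5,[(R,proj(S,N+[.4838,-.330,0]))])
a=cv2.imread("pics/o_ht.png");b=cv2.imread("pics/o_hs.png")
E
python3 ov.py
```

```text
(no output)
```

View pics/o_ht.png

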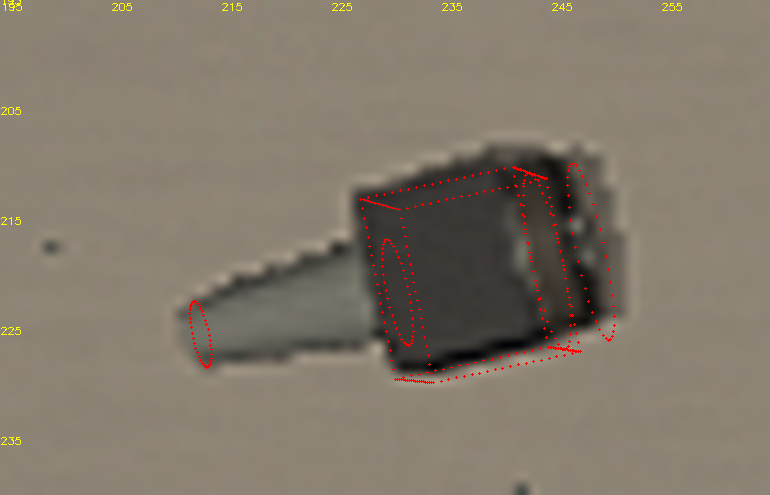

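View pics/o_hs.png

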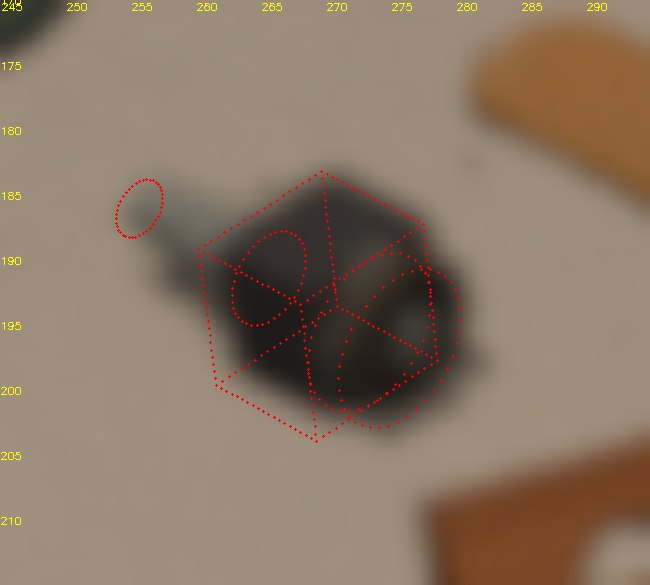

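View pics/o_nt.png

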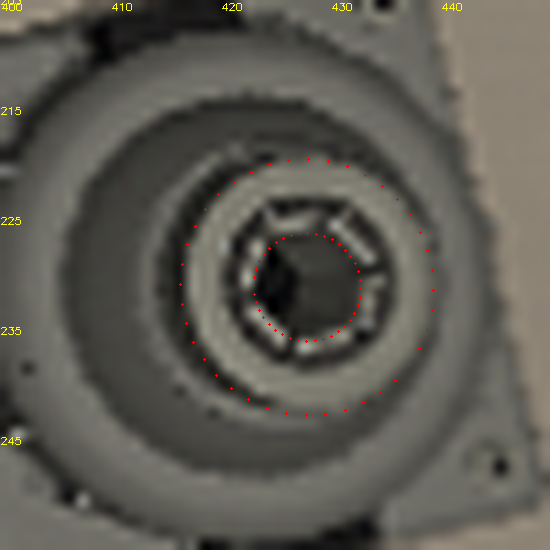

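View pics/o_ns.png

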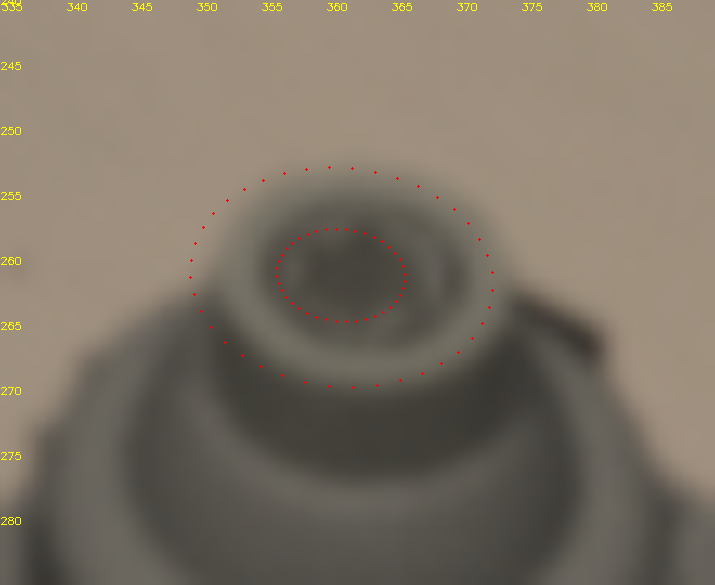

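```bash
cat >> ov.py <<'E'
ang=np.radians(-72.5)
P=hp(.4972,.1295,ang)
crop(T["img"],195,195,70,45,11,"o_ht2.png",10,[(R,proj(T,P))])
E
python3 ov.py
```

```text
(no output)
```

View pics/o_ht2.png

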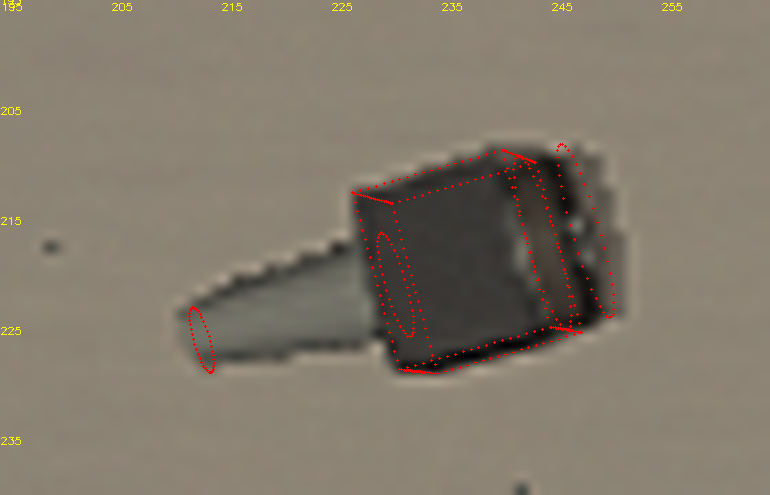

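Call:
carry_out(steps=[[1,16,-31.5,-5,-0.0545],[1,16,-31.5,-5,-0.0545],[1,16,-31.5,-5,-0.0545],[1,16,-31.5,-5,-0.0545],[1,16,-31.5,-5,-0.0545],[1,16,-31.5,-5,-0.0545],[1,16,-31.5,-5,-0.0545],[1,16,-31.5,-5,-0.0545],[1,16,-31.5,-5,-0.0545],[1,16,-31.5,-5,-0.0545],[1,16,-31.5,-5,-0.0545],[1,16,-31.5,-5,-0.0545],[1,16,-31.5,-5,-0.0545],[1,16,-31.5,-5,-0.0545],[1,16,-31.5,-5,-0.0545],[1,16,-31.5,-5,-0.0545],[1,0,0,0,0],[1,0,0,0,0]], grip_force=8)

```text
t: 1.9
tool_pos: [0.5058, 0.0953, 0.1422]
tool_rot: [-1.861, -2.53, 0.001]
contact_force: [0.5, 0.3, 0.3]
gripper_width: 0.0868
```

```bash
python3 - <<'E'
from h import *
from workcell import imaging
T=load("top0")
for p in [(210,185.5),(215,186.5),(230,184.5),(240,182.5),(246,176)]: print(p,atz(T,p,.008))
c=imaging.camera("top");cv2.imwrite("pics/t1.png",c["img"]);crop(c["img"],180,130,120,130,5,"t1c.png")
E
```

```text
(210, 185.5) [0.58301896 0.18749029 0.008     ]
(215, 186.5) [0.58083344 0.17476425 0.008     ]
(230, 184.5) [0.58680568 0.13731385 0.008     ]
(240, 182.5) [0.59245402 0.11249219 0.008     ]
(246, 176) [0.6091274  0.09819368 0.008     ]
```

View pics/t1c.png

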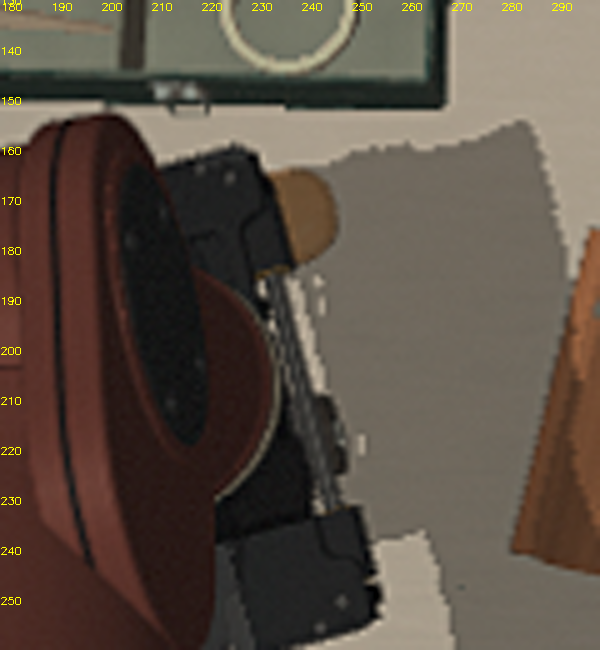

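The gripper is above the head and clears the rib by about 28 mm. I'll descend, grip and let the fingers close.

Call:
carry_out(steps=[[1,2,0,-15,0],[1,0,0,-15,0],[1,0,0,-15,0],[1,0,0,-15,0],[1,0,0,-15,0],[1,0,0,-15,0],[1,0,0,-14,0],[1,0,0,-12,0],[1,0,0,-10,0],[1,0,0,-7,0],[1,0,0,0,0],[0,0,0,0,0],[0,0,0,0,0],[0,0,0,0,0],[0,0,0,0,0],[0,0,0,0,0],[0,0,0,0,0]], grip_force=8)

```text
t: 3.65
tool_pos: [0.5081, 0.096, 0.0097]
tool_rot: [1.859, 2.532, 0.0]
contact_force: [-0.0, 0.4, 0.7]
gripper_width: 0.047
```

Call:
carry_out(steps=[[0,0,0,0,0],[0,0,0,0,0],[0,0,0,0,0],[0,0,0,0,0]])

```text
t: 4.05
tool_pos: [0.5079, 0.0959, 0.0096]
tool_rot: [-1.859, -2.532, 0.0]
contact_force: [-0.8, -0.3, 1.5]
gripper_width: 0.0397
```

Call:
carry_out(steps=[[0,0,0,5,0],[0,0,0,10,0],[0,0,0,15,0],[0,0,0,15,0],[0,0,0,15,0],[0,0,0,15,0],[0,0,0,15,0],[0,0,0,10,0],[0,0,0,5,0],[0,0,0,0,0],[0,0,0,0,0]], grip_force=8)

```text
t: 5.15
tool_pos: [0.5077, 0.0959, 0.1141]
tool_rot: [-1.859, -2.532, 0.001]
contact_force: [0.1, -0.5, -2.7]
gripper_width: 0.0397
```

```bash
cat > look.py <<'E'
import sys
from h import *
from workcell import imaging,status
n=sys.argv[1]
S=imaging.camera("side");T=imaging.camera("top")
for k,c in(("side",S),("top",T)): pickle.dump(c,open(f"{k}{n}.pkl","wb"))
o=status.observe();p=o["tool_pos"]
u=proj(S,p)[0].astype(int);v=proj(T,p)[0].astype(int)
crop(S["img"],max(u[0]-30,0),max(u[1]-35,0),60,60,9,"s%s.png"%n);crop(T["img"],max(v[0]-40,0),max(v[1]-35,0),80,70,8,"t%s.png"%n)
a=cv2.imread("pics/s%s.png"%n)
print(o["t"],p,o["contact_force"],o["gripper_width"],u,v)
E
python3 look.py 2
```

```text
5.25 [0.5075509  0.09584237 0.11387603] [-0.09752343 -0.45876892 -2.24641593] 0.04004620612901298 [271 168] [236 214]
```

View pics/s2.png

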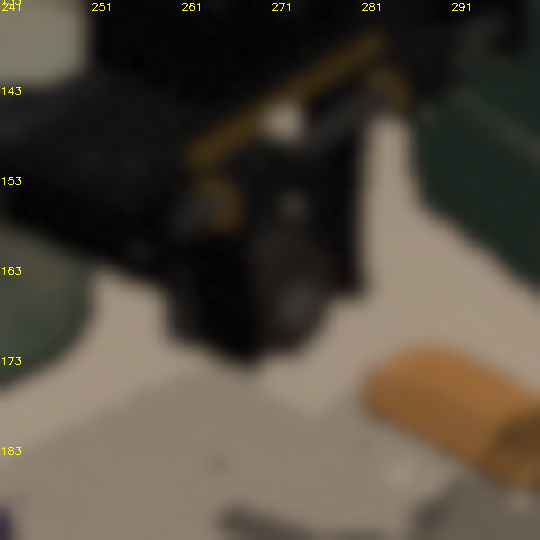

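View pics/t2.png

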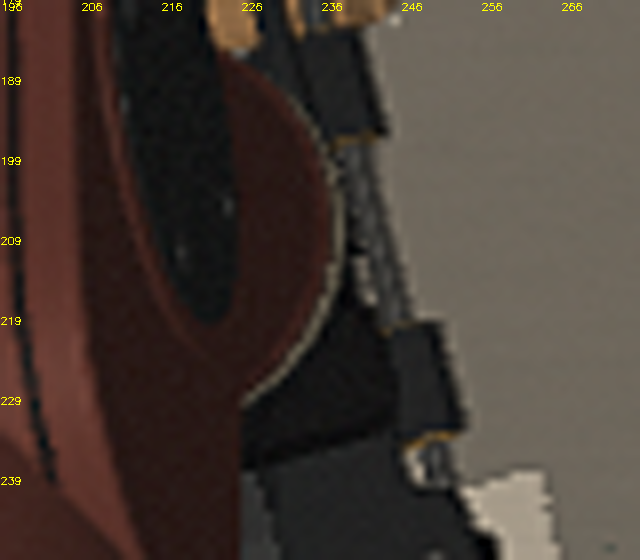

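Call:
carry_out(steps=[[0,0,0,-15,0],[0,0,0,-15,0],[0,0,0,-5,0],[0,0,0,0,0],[0,0,0,0,0]], grip_force=5)

```text
t: 5.75
tool_pos: [0.5082, 0.0959, 0.0798]
tool_rot: [1.86, 2.532, -0.0]
contact_force: [0.4, 1.1, -3.2]
gripper_width: 0.0398
```

```bash
python3 look.py 3; python3 -c "
from workcell import status;print(status.observe()['ft_torque'])"
```

```text
5.85 [0.50846982 0.09608952 0.08016874] [-0.66320189 -0.76930659 -2.40509171] 0.040030640739355826 [272 178] [239 214]
[-0.05170625 -0.00812098 -0.04964302]
```

View pics/s3.png

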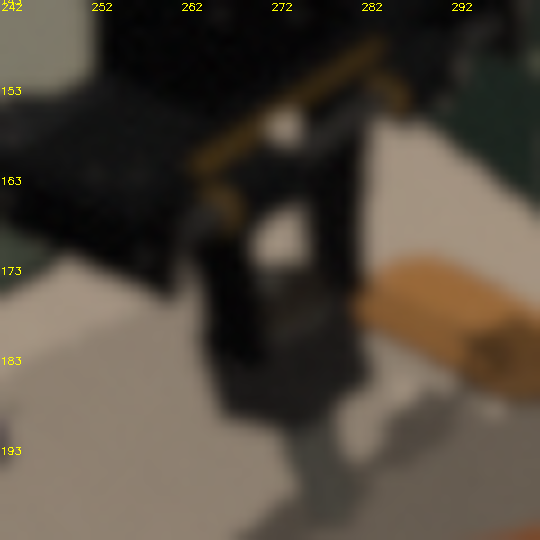

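At 5 N the head swung so that its shank hangs down, stone at about (275,175) and tip at about (278,200). I'll let it settle, then lift and firm up the grip.

Call:
carry_out(steps=[[0,0,0,0,0],[0,0,0,0,0],[0,0,0,0,0],[0,0,0,10,0],[0,0,0,15,0],[0,0,0,15,0],[0,0,0,15,0],[0,0,0,10,0],[0,0,0,0,0],[0,0,0,0,0],[0,0,0,0,0]], grip_force=5)

```text
t: 6.95
tool_pos: [0.5075, 0.0959, 0.1438]
tool_rot: [-1.859, -2.532, 0.002]
contact_force: [-0.5, 0.3, -3.8]
gripper_width: 0.04
```

```bash
python3 look.py 4; python3 -c "
from workcell import status;print(status.observe()['ft_torque'])"
```

```text
7.05 [0.50756698 0.09580056 0.1438582 ] [ 0.54759552  0.23290393 -2.60721961] 0.03984265512940629 [270 160] [233 213]
[-0.07340963  0.05920114  0.00539724]
```

View pics/s4.png

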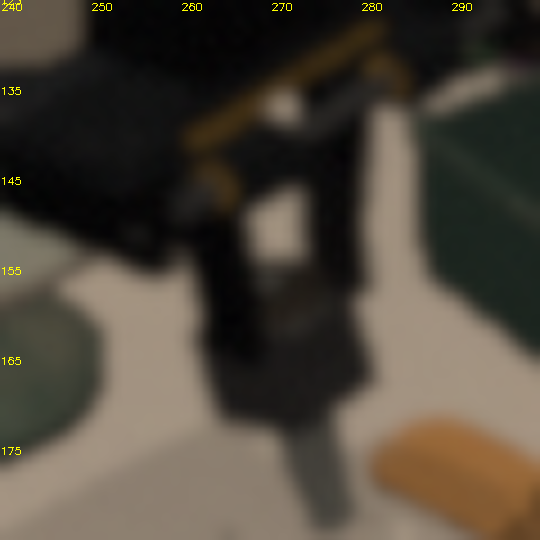

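View pics/t4.png

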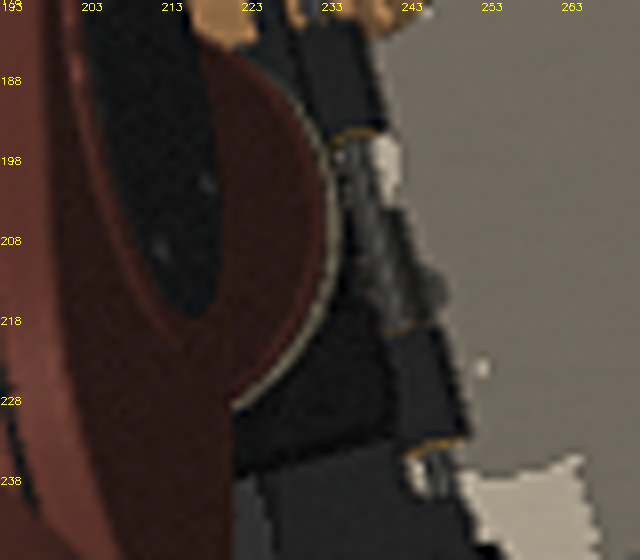

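```bash
cat > ov2.py <<'E'
from h import *
import sys
def hang(g,yawv,tilt,d):
    # g grip point; yawv: angle of jaw axis; tilt: rot about jaw axis, d: dist collar->grip along axis
    v=np.array([np.cos(yawv),np.sin(yawv),0]);R=cv2.Rodrigues(v*tilt)[0]
    X=np.cross(v,[0,0,1.]);M=np.c_[X,v,[0,0,1.]]
    return (headpts()-[0,0,d])@(R@M).T+g
if __name__=="__main__":
    n=sys.argv[1];g=np.array(eval(sys.argv[2]));yv=float(sys.argv[3]);d=float(sys.argv[4]);ts=eval(sys.argv[5])
    S=load("side"+n);im=[]
    for t in ts:
        q=proj(S,hang(g,yv,t,d))+[1.5,0]
        u=proj(S,g)[0].astype(int)
        crop(S["img"],u[0]-18,u[1]-20,40,60,9,"tmp.png",10,[((0,0,255),q)]);im.append(cv2.imread("pics/tmp.png"))
    cv2.imwrite("pics/ov_%s.png"%n,np.hstack(im)[:, :800] if 0 else cv2.resize(np.hstack(im),(min(800,360*len(im)),540)) if len(im)<3 else cv2.resize(np.hstack(im),(800,400)))
E
python3 ov2.py 4 "[.5076,.0958,.163]" 0.302 .036 "[-.2,0,.2]"
```

```text
(no output)
```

View pics/ov_4.png

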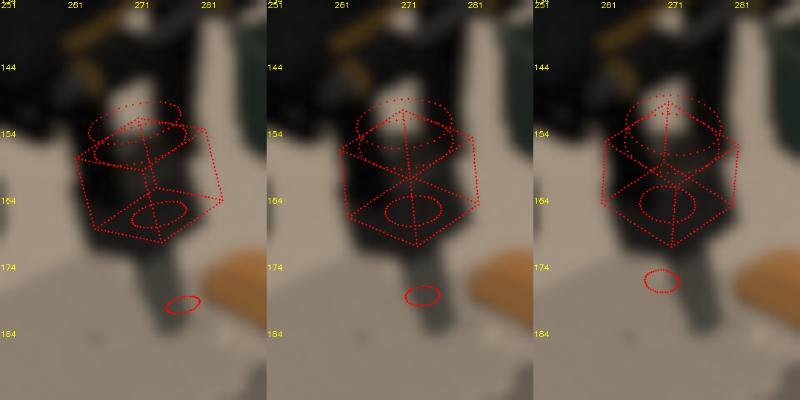

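```bash
python3 ov2.py 4 "[.5076,.0958,.152]" 0.302 .036 "[-.16,-.08,0]"
```

```text
(no output)
```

View pics/ov_4.png

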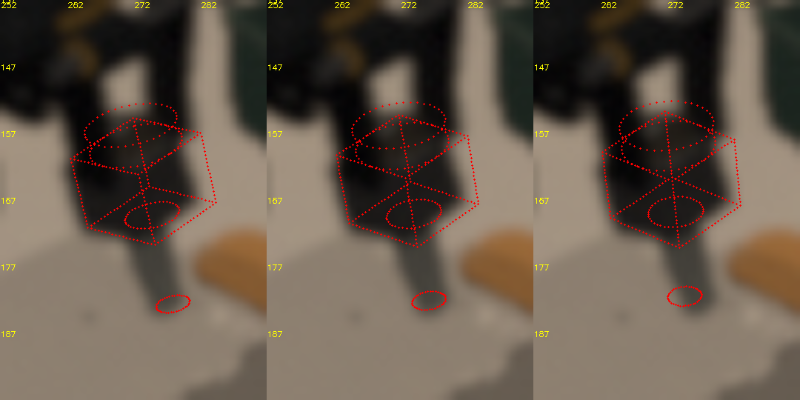

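The head is hanging nearly plumb (about 0.07 rad off), with its collar underside roughly 28 mm below the TCP. I'll raise it and carry it to the nose.

Call:
carry_out(steps=[[0,0,0,15,0],[0,0,0,25,0],[0,0,-5,25,0],[0,-1,-15,10,0],[0,-2,-28,0,0],[0,-2,-35,0,0],[0,-2,-38,0,0],[0,-2,-40,0,0],[0,-2,-40,0,0],[0,-2,-40,0,0],[0,-2,-40,0,0],[0,-2,-38,0,0],[0,-2,-35,0,0],[0,-2,-28,0,0],[0,-2,-22,0,0],[0,-1,-14,0,0],[0,0,-8,0,0],[0,0,0,0,0],[0,0,0,0,0],[0,0,0,0,0]], grip_force=7)

```text
t: 9.05
tool_pos: [0.4843, -0.329, 0.2193]
tool_rot: [-1.858, -2.533, -0.001]
contact_force: [0.5, 0.2, -3.3]
gripper_width: 0.0398
```

```bash
python3 look.py 5
```

```text
9.15 [ 0.48432854 -0.32912326  0.2195197 ] [ 0.07905229 -0.18440188 -2.23139038] 0.03933300375634966 [362 219] [442 229]
```

View pics/t5.png

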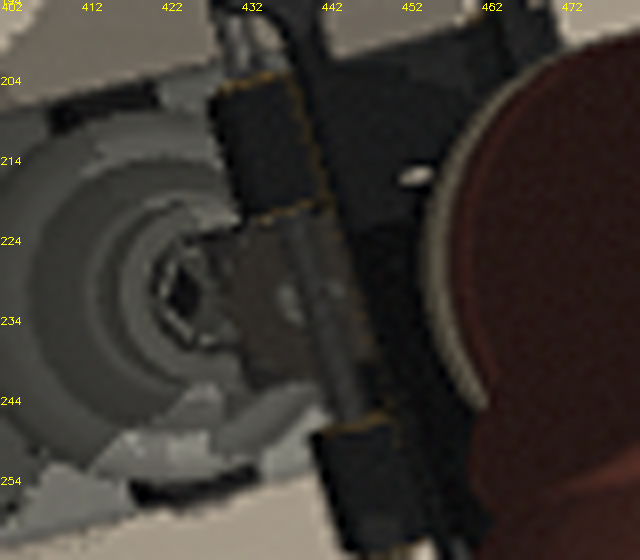

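```bash
python3 -c "
from h import *
S=load('side5');crop(S['img'],325,205,75,80,7,'s5b.png',5)"
```

```text
(no output)
```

View pics/s5b.png

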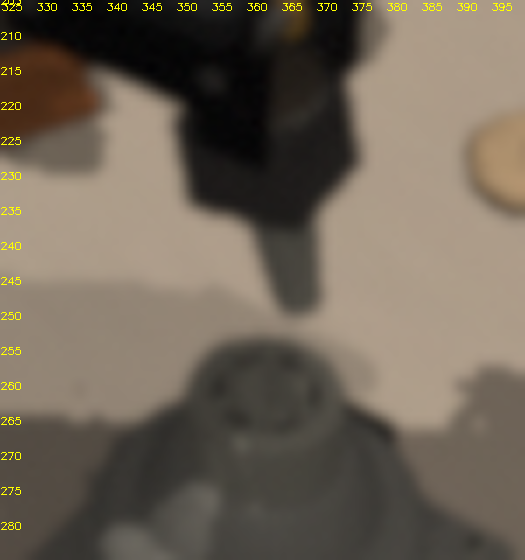

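```bash
python3 - <<'E'
from h import *
from ov2 import hang
S,T=load("side5"),load("top5")
n=atz(S,(362.2,261.2),.1);print("nose",n)
for z in(.142,.147,.152):print(z,atz(S,(365.2,248.3),z)-n)
P0=np.array([.4843,-.329,.2195])
ims=[]
for t in(-.1,-.05,0):
    P=hang(P0+[0,0,.008],.302,t,.036)
    crop(S["img"],340,205,45,50,8,"a.png",5,[((0,0,255),proj(S,P)+[1,0])])
    crop(T["img"],412,205,45,50,8,"b.png",5,[((0,0,255),proj(T,P))])
    ims.append(np.vstack([cv2.imread("pics/a.png"),cv2.imread("pics/b.png")]))
cv2.imwrite("pics/f5.png",cv2.resize(np.hstack(ims),None,fx=.74,fy=.74))
E
```

```text
nose [ 0.48528869 -0.33321211  0.1       ]
0.142 [ 0.0026034  -0.00424252  0.042     ]
0.147 [-0.00094677 -0.00795239  0.047     ]
0.152 [-0.00449695 -0.01166227  0.052     ]
```

View pics/f5.png

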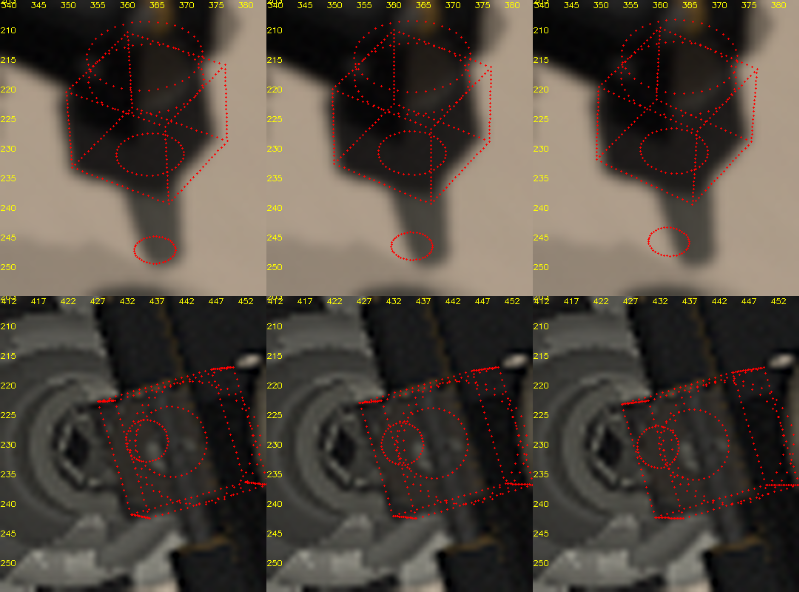

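Call:
carry_out(steps=[[0,-1,3,-10,0],[0,-1,3,-10,0],[0,0,0,-10,0],[0,0,0,-5,0],[0,0,0,0,0],[0,0,0,0,0]])

```text
t: 9.75
tool_pos: [0.482, -0.3242, 0.1845]
tool_rot: [1.86, 2.532, -0.0]
contact_force: [-0.4, -0.0, -2.3]
gripper_width: 0.0398
```

```bash
python3 look.py 6;python3 -c "
from h import *
S=load('side6');crop(S['img'],335,215,60,65,9,'s6b.png',5)
S=load('top6');crop(S['img'],400,200,60,60,9,'t6b.png',5)"
```

```text
9.85 [ 0.48219632 -0.32434054  0.18492879] [ 0.36475585  0.72658176 -3.1873956 ] 0.039822637048539326 [360 231] [435 230]
```

View pics/s6b.png

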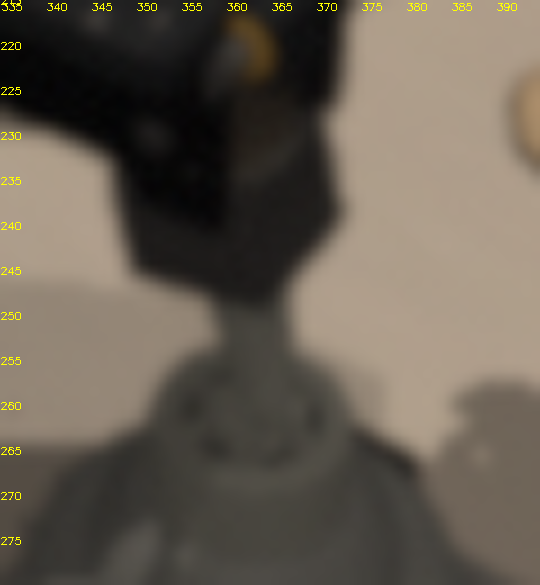

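View pics/t6b.png

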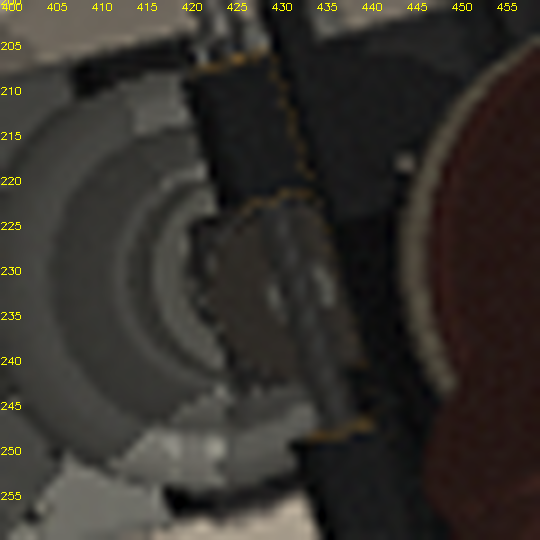

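```bash
python3 -c "
from h import *
S=load('side6')['img'];g=cv2.createCLAHE(6,(8,8)).apply(cv2.cvtColor(S,6))
crop(cv2.cvtColor(g,8),340,240,45,35,14,'s6c.png',5)"
```

```text
(no output)
```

View pics/s6c.png

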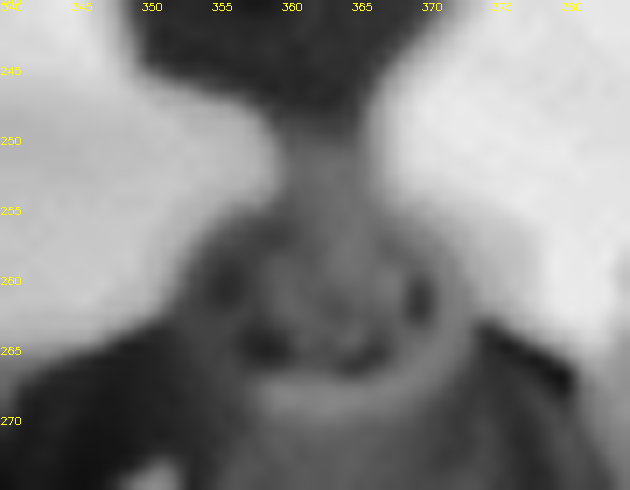

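Call:
carry_out(steps=[[0,0,0,-3,0],[0,0,0,-3,0],[0,0,0,-3,0],[0,0,0,-3,0],[0,0,0,0,0]])

```text
t: 10.35
tool_pos: [0.4818, -0.3237, 0.172]
tool_rot: [-1.859, -2.532, 0.0]
contact_force: [-0.1, 0.6, -3.1]
gripper_width: 0.0399
```

Call:
carry_out(steps=[[0,0,0,-3,0],[0,0,0,-3,0],[0,0,0,0,0]])

```text
t: 10.65
tool_pos: [0.482, -0.3237, 0.1661]
tool_rot: [-1.859, -2.532, -0.0]
contact_force: [0.2, 0.9, -3.9]
gripper_width: 0.0397
```

Call:
carry_out(steps=[[0,0,0,-3,0],[0,0,0,-3,0],[0,0,0,0,0]])

```text
t: 10.95
tool_pos: [0.482, -0.3238, 0.1601]
tool_rot: [-1.859, -2.532, 0.0]
contact_force: [1.1, 1.3, -3.2]
gripper_width: 0.0397
```

```bash
python3 look.py 7;python3 -c "
from h import *
S=load('side7')['img'];g=cv2.createCLAHE(6,(8,8)).apply(cv2.cvtColor(S,6))
crop(cv2.cvtColor(g,8),335,230,55,45,14,'s7c.png',5)"
```

```text
11.05 [ 0.48188989 -0.32391623  0.16033283] [ 0.53843648  1.09616265 -3.28476486] 0.03949383533426276 [359 239] [432 230]
```

View pics/s7c.png

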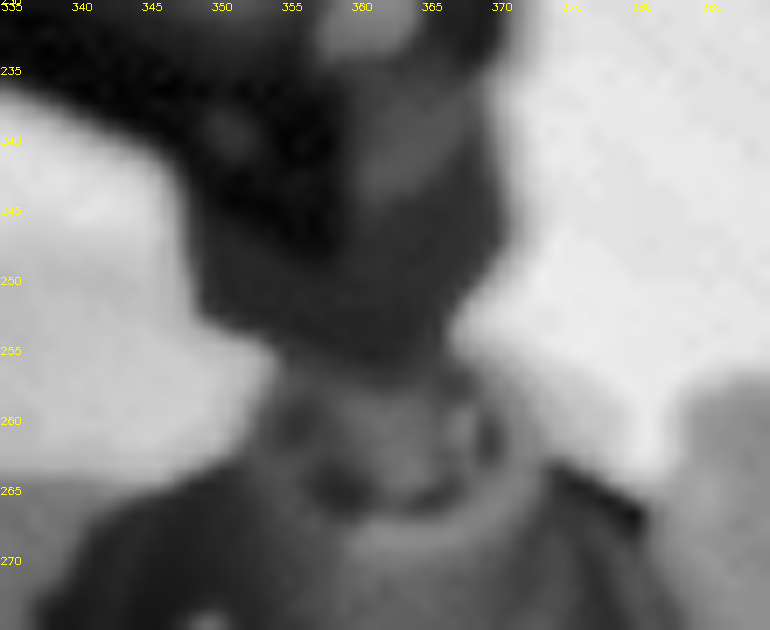

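Call:
carry_out(steps=[[0,0.5,-1,-3,0],[0,0.5,-1,-3,0],[0,0.5,-1,-3,0],[0,0,0,0,0]])

```text
t: 11.45
tool_pos: [0.4835, -0.3274, 0.1512]
tool_rot: [1.86, 2.532, -0.001]
contact_force: [1.0, 0.3, -4.4]
gripper_width: 0.0399
```

Call:
carry_out(steps=[[0,0,-1,-3,0],[0,0,-1,-3,0],[0,0,0,0,0]])

```text
t: 11.75
tool_pos: [0.484, -0.3299, 0.1459]
tool_rot: [1.859, 2.53, -0.0]
contact_force: [2.0, -1.9, 1.0]
gripper_width: 0.0396
```

```bash
python3 look.py 8;python3 -c "
from h import *
S=load('side8')['img'];g=cv2.createCLAHE(6,(8,8)).apply(cv2.cvtColor(S,6))
crop(cv2.cvtColor(g,8),335,230,55,45,14,'s8c.png',5)"
```

```text
11.85 [ 0.48402616 -0.32972558  0.14596241] [ 2.79609423 -1.86102386  2.22481091] 0.039606794779331045 [361 245] [432 230]
```

View pics/s8c.png

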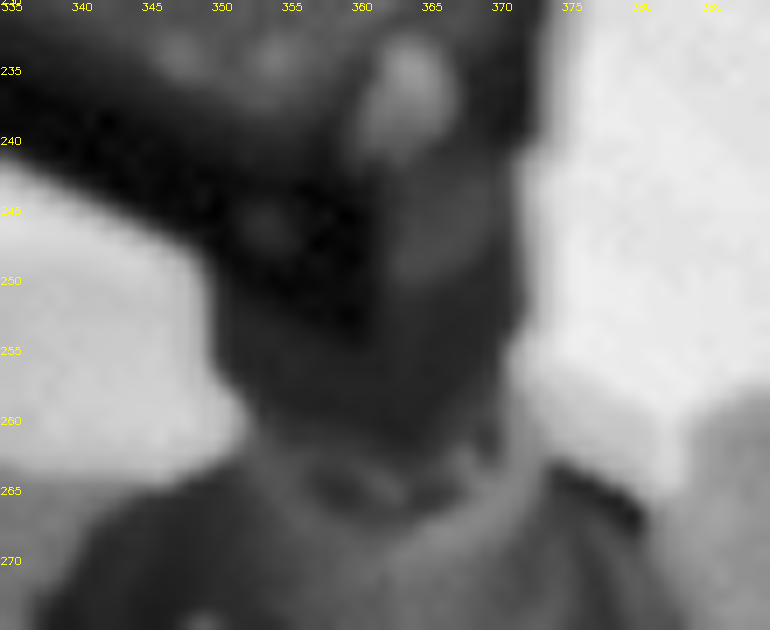

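View pics/t8.png

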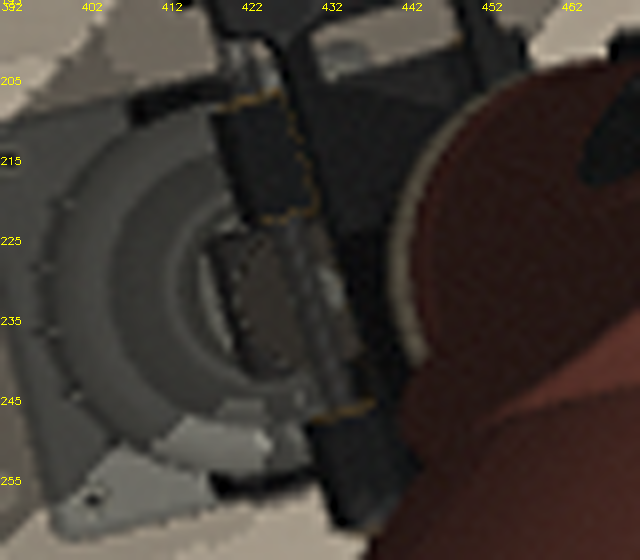

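Call:
carry_out(steps=[[0,1,-1,0,0],[0,0,0,-2,0],[0,0,0,0,0]], grip_force=5)

```text
t: 12.15
tool_pos: [0.4847, -0.3307, 0.144]
tool_rot: [1.859, 2.531, -0.001]
contact_force: [1.1, -2.8, 4.3]
gripper_width: 0.0399
```

Call:
carry_out(steps=[[0,0,0,0,0],[0,0,0,0,0]], grip_force=3)

```text
t: 12.35
tool_pos: [0.4845, -0.3304, 0.1437]
tool_rot: [1.86, 2.532, -0.0]
contact_force: [1.2, -2.7, 3.6]
gripper_width: 0.0401
```

Call:
carry_out(steps=[[0,0.5,-1,0,0],[0,0,0,0,0],[0.6,0,0,0,0],[0.6,0,0,0,0],[0.6,0,0,0,0],[0.6,0,0,0,0],[0.6,0,0,0,0],[0.6,0,0,0,0],[0.6,0,0,0,0]])

```text
t: 13.25
tool_pos: [0.485, -0.331, 0.1435]
tool_rot: [-1.859, -2.532, 0.0]
contact_force: [-0.1, 0.4, 0.1]
gripper_width: 0.0521
```

```bash
python3 look.py 9;python3 -c "
from h import *
S=load('side9')['img'];g=cv2.createCLAHE(6,(8,8)).apply(cv2.cvtColor(S,6))
crop(cv2.cvtColor(g,8),335,230,55,45,14,'s9c.png',5)"
```

```text
13.35 [ 0.48498382 -0.3310443   0.14354788] [ 0.40359662 -0.16938272  0.30608071] 0.052120624834914295 [362 246] [433 229]
```

View pics/s9c.png

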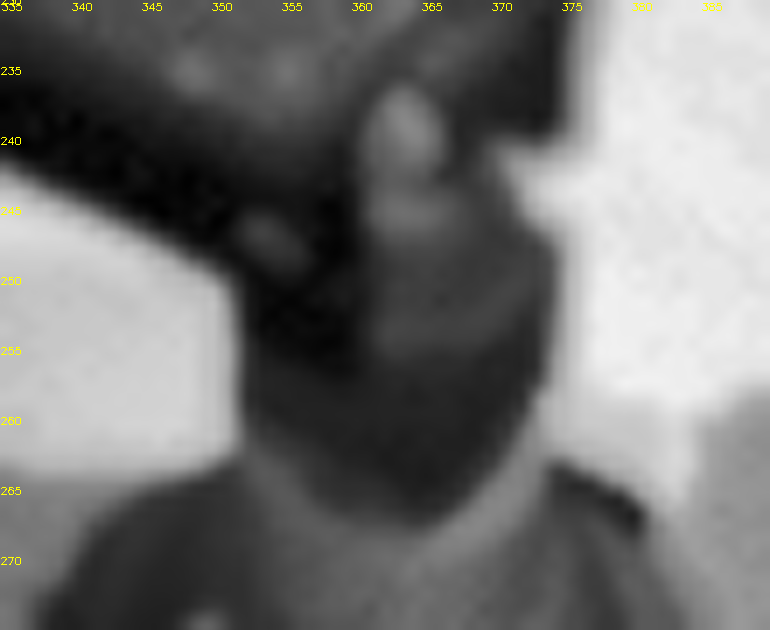

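View pics/t9.png

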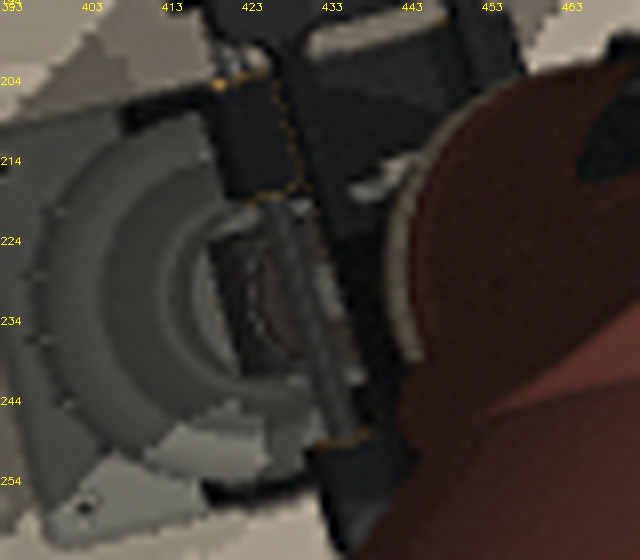

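The head settled upright in the socket and the fingers are clear of it. I'll lift straight up, then shut the fingers.

Call:
carry_out(steps=[[0.6,0,0,3,0],[0.6,0,0,6,0],[0.6,0,0,15,0],[0.6,0,0,20,0],[0.6,0,0,20,0],[0.3,0,0,0,0],[0,0,0,0,0],[0,0,0,0,0],[0,0,0,0,0],[0,0,0,0,0],[0,0,0,0,0],[0,0,0,0,0],[0,0,0,0,0],[0,0,0,0,0],[0,0,0,0,0]], grip_force=20)

```text
t: 14.85
tool_pos: [0.485, -0.331, 0.2075]
tool_rot: [-1.86, -2.532, 0.0]
contact_force: [0.6, 0.1, 0.2]
gripper_width: 0.0008
```

```bash
python3 look.py 10;python3 - <<'E'
from h import *
from ov2 import hang
S,T=load("side10"),load("top10")
N=np.array([.4838,-.330,.1])
ims=[]
for dz in(.003,.008):
    P=hang(N+[0,0,dz],.302,0,0)
    crop(S["img"],335,230,55,45,7,"a.png",5,[((0,0,255),proj(S,P)+[1.5,0])])
    crop(T["img"],400,205,55,45,7,"b.png",5,[((0,0,255),proj(T,P))])
    ims.append(np.vstack([cv2.imread("pics/a.png"),cv2.imread("pics/b.png")]))
crop(S["img"],335,230,55,45,7,"a.png",5)
crop(T["img"],400,205,55,45,7,"b.png",5)
cv2.imwrite("pics/f10.png",np.hstack(ims))
cv2.imwrite("pics/g10.png",np.hstack([cv2.imread("pics/a.png"),cv2.imread("pics/b.png")]))
E
```

```text
14.95 [ 0.4850199  -0.33103306  0.20755638] [ 0.24753632 -0.02879255  0.22287862] 0.0004584810696622628 [363 224] [442 229]
```

View pics/f10.png

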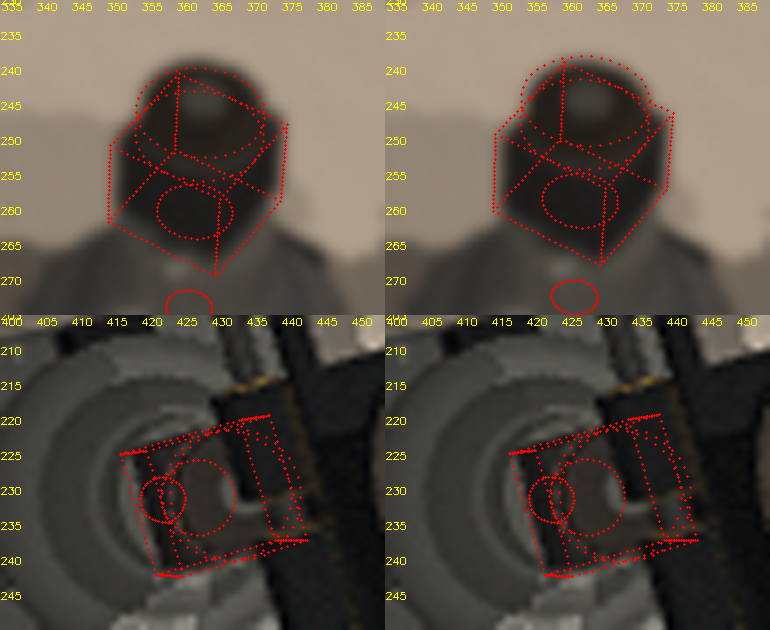

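View pics/g10.png

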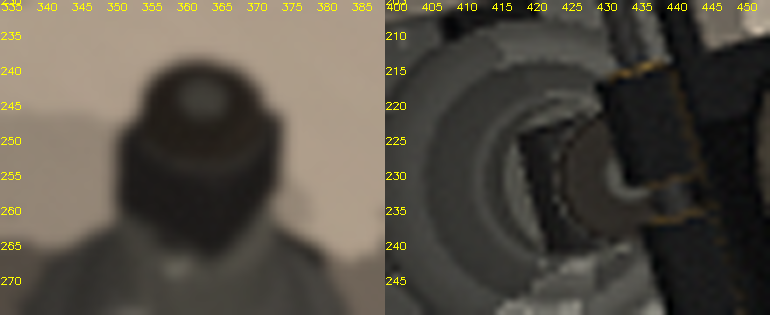

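The head stands upright and centred, with its collar about 7 mm above the nose. Next I'll tap it down with the shut fingers.

Call:
carry_out(steps=[[0,0,0,-20,0],[0,0,0,-15,0],[0,0,0,-10,0],[0,0,0,-4,0],[0,0,0,0,0],[0,0,0,0,0]])

```text
t: 15.55
tool_pos: [0.4852, -0.3313, 0.159]
tool_rot: [1.859, 2.532, -0.0]
contact_force: [-0.2, -0.5, 0.4]
gripper_width: 0.0007
```

Call:
carry_out(steps=[[0,0,0,-1,0],[0,0,0,-1,0],[0,0,0,-1,0],[0,0,0,-1,0]])

```text
t: 15.95
tool_pos: [0.4851, -0.331, 0.1546]
tool_rot: [1.859, 2.532, 0.0]
contact_force: [-0.4, 0.2, -0.6]
gripper_width: 0.0005
```

Call:
carry_out(steps=[[0,0,0,-1,0],[0,0,0,-1,0],[0,0,0,-1,0]])

```text
t: 16.25
tool_pos: [0.485, -0.331, 0.1514]
tool_rot: [-1.859, -2.532, 0.0]
contact_force: [-0.6, -0.6, 1.7]
gripper_width: 0.0003
```

Call:
carry_out(steps=[[0,0,0,-1,0]])

```text
t: 16.35
tool_pos: [0.4851, -0.3312, 0.1507]
tool_rot: [1.859, 2.532, 0.0]
contact_force: [0.2, 1.1, 3.2]
gripper_width: 0.0007
```

Call:
carry_out(steps=[[0,0,0,-1,0]])

```text
t: 16.45
tool_pos: [0.4852, -0.3312, 0.1499]
tool_rot: [1.859, 2.532, 0.0]
contact_force: [-0.5, -0.5, 4.8]
gripper_width: 0.0006
```

Call:
carry_out(steps=[[0,0,0,-1,0],[0,0,0,-1,0],[0,0,0,0,0]])

```text
t: 16.75
tool_pos: [0.4853, -0.3312, 0.148]
tool_rot: [1.859, 2.532, 0.0]
contact_force: [-0.8, 0.8, 5.4]
gripper_width: 0.0002
```

Call:
carry_out(steps=[[0,0,0,-1,0],[0,0,0,-1,0],[0,0,0,0,0]])

```text
t: 17.05
tool_pos: [0.4854, -0.3314, 0.1464]
tool_rot: [1.859, 2.531, 0.001]
contact_force: [-1.1, 0.7, 9.3]
gripper_width: 0.0006
```

Call:
carry_out(steps=[[0,0,0,-1,0],[0,0,0,0,0]])

```text
t: 17.25
tool_pos: [0.4855, -0.3314, 0.1456]
tool_rot: [1.859, 2.531, 0.001]
contact_force: [-2.0, 1.6, 10.8]
gripper_width: 0.0006
```

Call:
carry_out(steps=[[0,0,0,-1,0],[0,0,0,0,0]])

```text
t: 17.45
tool_pos: [0.4856, -0.3315, 0.1448]
tool_rot: [1.859, 2.531, 0.001]
contact_force: [-1.7, 2.1, 12.8]
gripper_width: 0.0005
```

Call:
carry_out(steps=[[0,0,0,-1,0],[0,0,0,0,0]])

```text
t: 17.65
tool_pos: [0.4856, -0.3315, 0.1445]
tool_rot: [1.859, 2.531, 0.002]
contact_force: [-4.3, 4.0, 20.1]
gripper_width: 0.0008
```

The force jumped at z = 0.1445, so it looks seated. I'll lift off and check.

Call:
carry_out(steps=[[0,0,0,3,0],[0,0,0,10,0],[0,0,0,20,0],[0,0,0,20,0],[0,0,0,30,0],[0,0,0,0,0],[0,0,0,0,0]])

```text
t: 18.35
tool_pos: [0.4852, -0.3311, 0.2261]
tool_rot: [1.859, 2.531, 0.001]
contact_force: [-0.6, -0.7, -0.4]
gripper_width: 0.0006
```

```bash
python3 look.py 11;python3 - <<'E'
from h import *
from ov2 import hang
S,T=load("side11"),load("top11")
N=np.array([.4838,-.330,.1])
P=hang(N,.302,0,0)
A=[]
for c,b,o in((S,(335,230),1.5),(T,(400,205),0)):
    for pts in([],[((0,0,255),proj(c,P)+[o,0])]):
        crop(c["img"],*b,55,45,7,"a.png",5,pts);A.append(cv2.imread("pics/a.png"))
cv2.imwrite("pics/f11.png",np.vstack([np.hstack(A[:2]),np.hstack(A[2:])]))
E
```

```text
18.45 [ 0.48468477 -0.33065401  0.22481369] [0.68124936 0.32184849 0.11899907] 0.0006433185867634311 [363 218] [444 229]
```

View pics/f11.png

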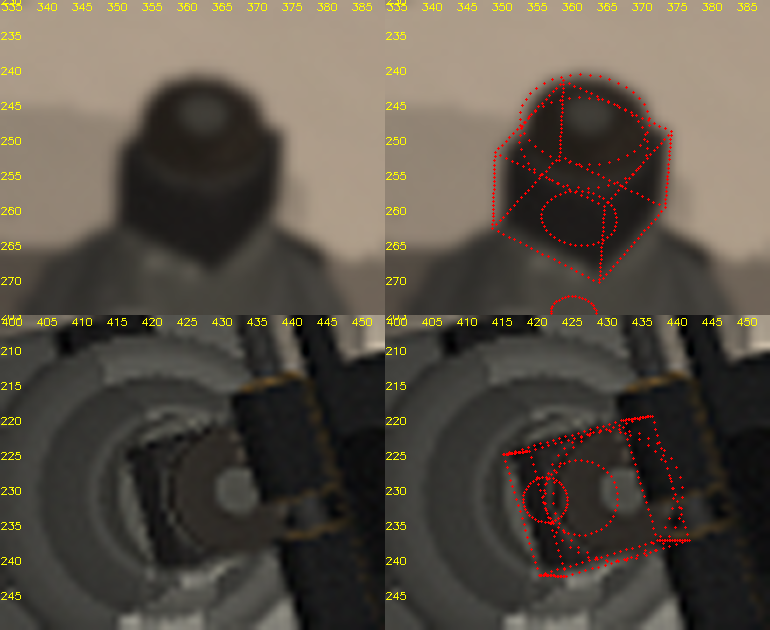

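The image shows the stone top about 2 px lower than before. I'll probe again with a second tap to check that it stayed down.

Call:
carry_out(steps=[[0,0,0,-30,0],[0,0,0,-25,0],[0,0,0,-15,0],[0,0,0,-5,0],[0,0,0,-2,0],[0,0,0,0,0],[0,0,0,0,0]])

```text
t: 19.15
tool_pos: [0.4854, -0.3314, 0.1495]
tool_rot: [1.859, 2.531, 0.0]
contact_force: [0.2, 0.3, 0.6]
gripper_width: 0.0005
```

Call:
carry_out(steps=[[0,0,0,-1,0],[0,0,0,0,0]])

```text
t: 19.35
tool_pos: [0.4852, -0.3311, 0.1479]
tool_rot: [1.859, 2.532, 0.0]
contact_force: [-0.4, 0.4, 0.4]
gripper_width: 0.0002
```

Call:
carry_out(steps=[[0,0,0,-1,0],[0,0,0,0,0]])

```text
t: 19.55
tool_pos: [0.485, -0.331, 0.1465]
tool_rot: [-1.859, -2.532, -0.0]
contact_force: [0.3, -0.8, -0.6]
gripper_width: 0.0006
```

Call:
carry_out(steps=[[0,0,0,-1,0],[0,0,0,0,0]])

```text
t: 19.75
tool_pos: [0.485, -0.331, 0.1454]
tool_rot: [-1.859, -2.532, 0.0]
contact_force: [-0.4, 0.4, 0.6]
gripper_width: 0.0004
```

Call:
carry_out(steps=[[0,0,0,-1,0],[0,0,0,0,0]])

```text
t: 19.95
tool_pos: [0.485, -0.3311, 0.1447]
tool_rot: [1.86, 2.532, 0.0]
contact_force: [0.9, 0.6, 4.0]
gripper_width: 0.0005
```

Call:
carry_out(steps=[[0,0,0,-1,0],[0,0,0,0,0]])

```text
t: 20.15
tool_pos: [0.4852, -0.3312, 0.1446]
tool_rot: [1.859, 2.532, 0.001]
contact_force: [-2.4, 3.2, 11.6]
gripper_width: 0.0005
```

Call:
carry_out(steps=[[0,0,0,-0.7,0],[0,0,0,0,0],[0,0,0,0,0]])

```text
t: 20.45
tool_pos: [0.4853, -0.3313, 0.1445]
tool_rot: [1.859, 2.531, 0.002]
contact_force: [-4.8, 3.8, 17.5]
gripper_width: 0.0002
```

Call:
carry_out(steps=[[0,0,0,3,0],[0,0,0,10,0],[0,0,0,25,0],[0,0,0,30,0],[0,0,0,30,0],[0,0,20,10,0],[0,0,40,0,0],[0,0,40,0,0],[0,0,40,0,0],[0,0,20,0,0],[0,0,0,0,0],[0,0,0,0,0],[0,0,0,0,0]])

```text
t: 21.75
tool_pos: [0.4848, -0.1725, 0.2511]
tool_rot: [1.862, 2.53, -0.0]
contact_force: [0.4, 0.2, -0.8]
gripper_width: 0.0006
```

```bash
python3 look.py 12;python3 - <<'E'
from h import *
from ov2 import hang
S,T=load("side12"),load("top12");S10=load("side10")
cv2.imwrite("pics/T12.png",T["img"])
N=np.array([.4838,-.330,.1])
A=[]
for dz in(0,.007):
    P=hang(N+[0,0,dz],.302,0,0)
    crop(T["img"],400,205,55,45,7,"a.png",5,[((0,0,255),proj(T,P))]);A.append(cv2.imread("pics/a.png"))
for c in(S10,S):
    crop(c["img"],335,230,55,45,7,"a.png",5,[]);A.append(cv2.imread("pics/a.png"))
cv2.imwrite("pics/f12.png",np.vstack([np.hstack(A[:2]),np.hstack(A[2:])]))
E
```

```text
21.85 [ 0.48477491 -0.17246371  0.25089253] [-0.30615649  0.08064524  0.12600811] 0.0003475592122948495 [318 173] [364 226]
```

View pics/f12.png

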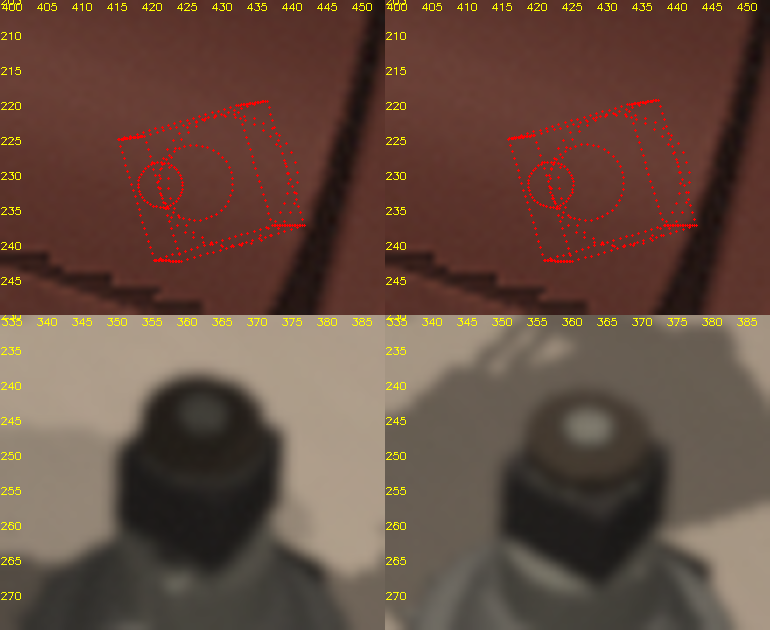

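View pics/T12.png

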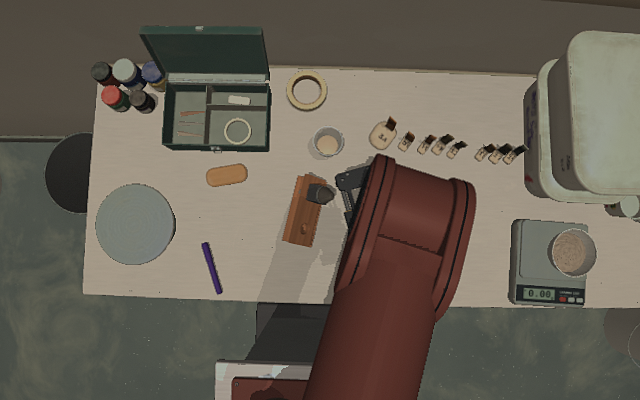

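```bash
python3 - <<'E'
from h import *
a,b=load("side0")["img"],load("side12")["img"]
A=[]
for c in(a,b):
    crop(c,265,235,50,50,7,"a.png",10);A.append(cv2.imread("pics/a.png"))
cv2.imwrite("pics/tile.png",np.hstack(A))
E
```

```text
(no output)
```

View pics/tile.png

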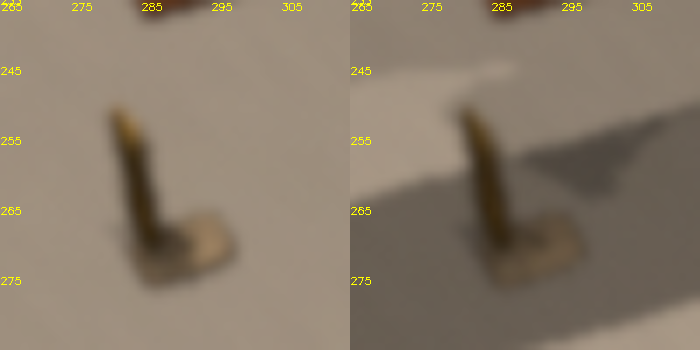

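The tile hasn't moved (post at about (283,255) in both pictures), and the head is seated. Handing in.

```bash
python3 -c "
from workcell import ctrl;print(ctrl.close_job())"
```

```text
the job is handed in; nothing more can be done
None
```

The grinding head is in the spindle socket, driven down onto the nose and let go. I handed the job in at about 21.9 s of the 64 s allowed.

- **Grip:** I gripped the lying head near its stone end. Easing the grip to 5 N let it swing in the pads until the shank hung down, so I didn't need the rack.
- **Standing loose:** I lowered the shank into the socket and let go. The head stood upright and centred in the pictures, with its collar about 7.5 mm above the nose. That height is from the tapping: the shut fingers met the stone at z ≈ 0.1515.
- **Driving home:** I pressed it down with the shut fingers until the force rose sharply at z = 0.1445. That press reached 20 N, slightly over the 10–18 N given for taps.
- **Last checks:** A second press met the stone at the same height and held to 17.5 N with no further travel. The collar is therefore about 0.5 mm above the nose, and it did not spring back. The arm was clear and read about zero force before handing in.
- **Bystanders:** The pen, rib, cup and tile look unmoved in the last pictures.
- **What disagreed:** The two cameras differed by 2–4 mm on the nose position. I used the top view and corrected with the contact forces.
- **Not checked:** The arm hid the head from the top camera in the last picture, so the final centring rests on the side view and an earlier, partly hidden top view.

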